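# Shim a rocking gauge stand

### The arm

A 6-joint arm with a two-finger parallel gripper is mounted at the origin on the work surface. World frame = base frame: x ahead of the robot, y to its left, z up, the work surface at z = 0. Lengths are in m, angles in rad, forces in N, time in s.
With the tool pointing down it reaches from about 0.425 to 1.125 m from the base axis. Payload 14.9 kg.
Tool frame: the origin (TCP) lies between the finger pads; the fingertips stand 14 mm ahead of it and the grasp point (between the pads) lies 5 mm behind it (arm.tip_reach is the distance from the TCP to the fingertips, in m); z points along the fingers, x is the direction in which the jaws open and shut, and the axes are right-handed (so a half turn about z gives the same grasp; the last joint's range is limited). The gripper opens to 91 mm and grips with 3 to 60 N. Pads are 32 mm wide; open, the fingers measure 118 mm over their backs; the gripper's body (76 mm by 178 mm) begins 60 mm behind the grasp point.
Start: joints at [1.148, 0.379, 1.734, -0, 1.028, -0.033], TCP at [0.266, 0.648, 0.228] pointing down, gripper open.
Joint ranges: [-2.77, 2.77], [-0.74, 2.19], [0, 2.66], [-1.06, 4.2], [0.31, 2.87], [-3.08, 3.08]. Speed limits (rad/s): [1.89, 1.89, 2.39, 3.14, 3.14, 3.14].

### API

Orientations are given as a unit quaternion [x, y, z, w].
In Python, from plant import readout, camera, calibration, ticket, arm gives the robot as it stands.
- The arm moves only by the tool send_rows, never from a script. Its argument "series" is a list that holds one entry, the list of rows, each a list of 7 numbers: the shift along the tool's x, y, z in m, then the turn, a rotation vector about the tool's x, y, z in degrees, then the closure in counts, from 0 (fully open) to 255 (shut). In form: [[[x, y, z, rx, ry, rz, gripper], ...]]. A call has 1 to 5 rows; each row shifts and turns the commanded pose from where the row before left it, along the tool's axes as they then stand; what a row does not reach is not made up. A row lasts 1/8 s, in which the tool goes at most 62.5 mm and 10.7 degrees, less where a joint would pass 70% of its speed; a pose out of reach is approached as far as the arm can. A call with a gripper value outside its range is refused whole. The fingers move at their own pace and stop on an object; "grip_force" is the grip in N (left out, the last holds). Time passes only in rows, so rows that do not move let the fingers close. It gives the time, the measured TCP pose, the force and the opening at its end, in the units of the state.
- readout.read_state(): the state, without advancing time (a new reading comes with each control period).
- camera(name): name is "side" or "top"; returns the picture (480x640x3 uint8, red, green, blue); there is no depth.
- calibration(name): a dict with "fovy" (degrees; the focal length in pixels is half the picture's height over the tangent of half this angle, whatever the lens; pixels are square), "cx", "cy" (the principal point, pixels), "R" (3x3) and "t" (3): a world point X has camera coordinates R X + t. Camera axes: x right, y down, z forward; pixel columns grow to the right and rows downward; lengths in m; the calibration is good to about 2 mm. A picture is of the moment at which its call begins. calibration takes no time and is no camera call.
- ticket.sign_off(): hands the job in, once; it reports no verdict.
The state is a dict: "t": time; "q": joint angles; "dq": joint speeds; "joint_torque": joint torques, N m; "position": TCP position; "eef_rot": TCP orientation; "contact_force": force on the tool from outside, world axes, zero at the start; "ft_torque": the same for the moment, N m; "grip_width": finger opening in m.
Only numpy, scipy, OpenCV 4.12 (cv2) and the standard library are available. Lean on these libraries where they do the work, as an engineer would, in place of code of your own. Each camera call takes 0.05 s, during which the arm holds its last target.

### The job

The gauge stand rocks because one of its four feet hangs past the edge of the steel bed plate and sags to the bench. Push the wedge shim along the bench, thin end first, under that low foot until the stand is level and no longer rocks: the opposite foot is back down on the plate and the low foot rests on the wedge, not jacked up too far. Only push the wedge, never lift it; do not touch the stand, do not shove it out of place, and leave the hammer, the offcut and the bottle alone.

Things in the scene. Friction and masses are not known exactly. Their poses are not given: they have to be found in the camera images.
- gauge: Loose gauge stand, about 3 kg: grey square base 165 x 165 mm (32 to 52 mm above its feet's undersides), 190 mm tall with column and dial. Four ball feet on its own -x, +x, -y, +y axes, 120 mm from the origin (under small round lugs at the base's corners). Origin: midway between the feet, level with their undersides. Its z is upright when level; at the start it leans 2 to 4 degrees to -y, pivoting on the x feet.
- low_foot: Black rubber ball foot, 36 mm diameter, under the stand's -y corner, sagging on the bench beyond the bed plate's edge. Origin at the ball's centre. It bears about 3 to 5 N while the stand leans (push needed: 5 to 8 N); once the far foot is down, pushing the wedge on makes this load, and the push needed, climb steeply (9 to 16 N is snug, over 25 N shoves the stand). Contacts give a little (under 1 mm).
- far_foot: Black rubber ball foot, 36 mm diameter, under the stand's opposite, +y corner; at the start it hovers over the bed plate. Origin at the ball's centre.
- bedplate: Fixed dark steel plate 300 x 190 mm let into the bench, its top 4.5 to 7.5 mm above the bench (differs each time). Origin under the stand's middle, 12 mm below the plate's top. The plate reaches from -150 to +150 mm in its x and from -40 to +150 mm in its y; the low foot hangs about 80 mm beyond its -y edge. The stand's axes are nearly parallel to it.
- bed_top (a point): Point in the plane of the bed plate's top, over its origin. Its height is how far the plate stands above the bench (bench: z = 0), which is how high the low foot's underside is when the stand is level.
- wedge: Loose steel wedge, 60 mm wide (x), 128 mm long (y), 0.4 kg. Origin: centre of its underside. Thin end at y = +64 mm; the top rises from 1.5 mm there to 15.5 mm at y = -48 mm (1 in 8); y = -48 to -64 mm is a heel 28 mm tall with a flat upright back to push on. Starts aimed roughly at the low foot, thin end 25 to 60 mm from its centre. Stays where left, also under load.
- hammer: Loose hammer lying on the bench. Leave alone. Origin on the underside near the middle.
- offcut: Loose steel bar offcut 30 x 110 x 25 mm. Leave alone. Origin at the centre of its underside.
- bottle: Loose clear plastic bottle, 60 mm diameter, 150 mm tall. Leave alone. Origin at the centre of its underside.
Not all that is in view belongs to the job. What is shaped like the wedge but blue is not meant.

How it is judged:
By the outcome, as a careful person would: the job done as asked, in the order asked, and still so for the second after the job is handed in, with the robot touching nothing.
It also fails if it takes over 38 s, if anything falls off the work surface, if the arm or the gripper's body presses on something with over 40 N, if the wrist force passes 120 N, or if a joint passes its speed limit or range.

## Working session

There is one attempt and no reset: what is moved stays moved. The work goes in short steps, Python scripts to look and compute and a tool call to move; the robot and the scene stay as the last step left them, time stands still between calls to the robot, and variables do not carry over. Pictures are saved under pics/ and viewed, and the job is handed in when it is done.

Besides the shell and the picture viewer there is one more tool, called by a JSON object that holds its "method" and its "body". send_rows: Moves the arm, as the interface text tells. Its arguments: {"type":"object","properties":{"series":{"type":"array"},"grip_force":{"type":"number"}},"required":["series"]}

```bash
mkdir -p pics
python3 - <<'E'
from plant import readout,camera,calibration,arm
import cv2,json
for n in("side","top"):
    cv2.imwrite(f"pics/{n}0.png",camera(n)[:,:,::-1]); print(n,calibration(n))
print(readout.read_state()); print(arm.tip_reach, [a for a in dir(arm) if a[0]!='_'])
E
```

```text
side {'fovy': 45.498784569238964, 'cx': 320.57473316917356, 'cy': 223.14164987439824, 'R': array([[ 0.72895217, -0.68439431, -0.01526999],
       [-0.44087867, -0.45228442, -0.77528369],
       [ 0.52369336,  0.57187694, -0.63142856]]), 't': array([-0.45559268,  0.25468037,  1.16030473])}
top {'fovy': 45.29560491855883, 'cx': 314.2836383363108, 'cy': 232.37578360506018, 'R': array([[ 0.02317832, -0.99952948,  0.02008936],
       [-0.98028391, -0.02666711, -0.19578643],
       [ 0.19623003, -0.01515528, -0.98044076]]), 't': array([-0.10322658,  0.56422587,  1.29707756])}
{'t': 0.1, 'q': array([ 1.14767951e+00,  3.79354786e-01,  1.73473240e+00, -6.08587644e-06,
        1.02848675e+00, -3.33131186e-02]), 'dq': array([-1.14751251e-04, -7.70097501e-05, -3.59811462e-03,  6.95373854e-04,
       -1.18975829e-03,  6.29407453e-04]), 'joint_torque': array([-1.76124304e-03, -7.65043330e+01, -4.35289443e+01,  6.51596230e-02,
        3.98801034e-02, -7.46909495e-05]), 'position': array([0.26587792, 0.64716738, 0.22734981]), 'eef_rot': array([ 8.30663472e-01,  5.56774600e-01, -4.15055584e-04,  2.61662987e-04]), 'contact_force': array([ 0.17549907, -0.70266017, -0.62491161]), 'ft_torque': array([-0.04080187, -0.00149632, -0.00506523]), 'grip_width': 0.09138915215955483}
0.014 ['Unreachable', 'tip_reach']
```

View pics/side0.png

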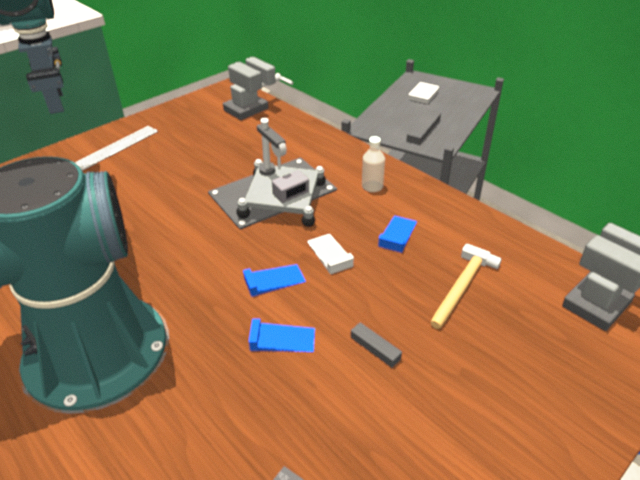

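View pics/top0.png

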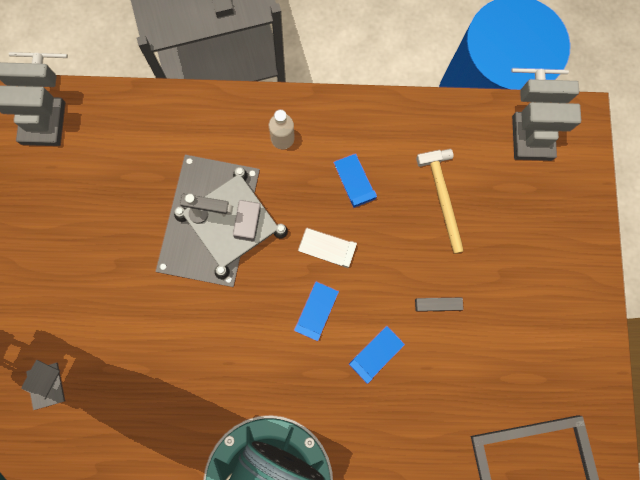

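The side view shows the stand at about (285,185) with its low foot at (308,216). The light steel wedge is at (330,253), and three blue look-alikes sit at (274,278), (282,337) and (398,233). In the top view the wedge is at (328,247) with its heel at right, next to the low foot at (281,230). The blue ones there are at (355,180), (317,310) and (377,354). Only the white/steel one fits the description, so I'll confirm it in enlarged crops.

Run:
```python
import cv2
a=cv2.imread("pics/top0.png")[145:295,150:370]; b=cv2.imread("pics/side0.png")[110:290,200:370]
cv2.imwrite("pics/topc.png",cv2.resize(a,None,fx=3.6,fy=3.6,interpolation=cv2.INTER_CUBIC))
cv2.imwrite("pics/sidec.png",cv2.resize(b,None,fx=3.3,fy=3.3,interpolation=cv2.INTER_CUBIC))
```

```text
(no output)
```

View pics/topc.png

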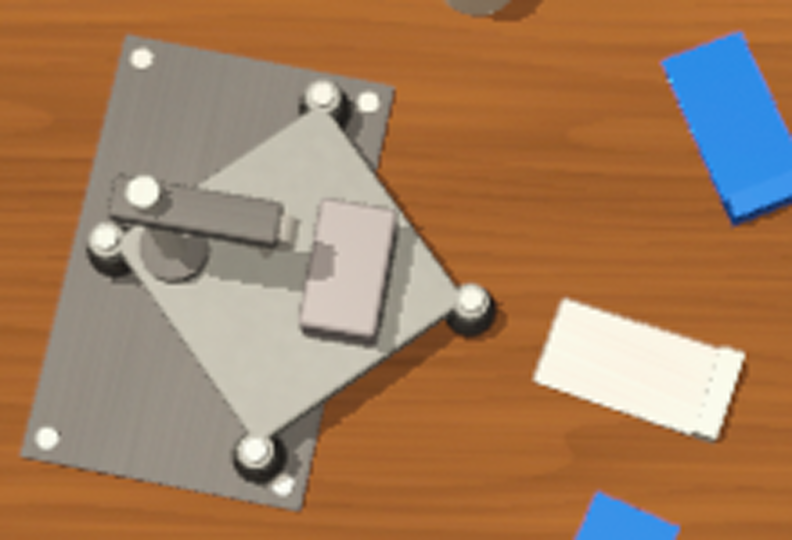

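View pics/sidec.png

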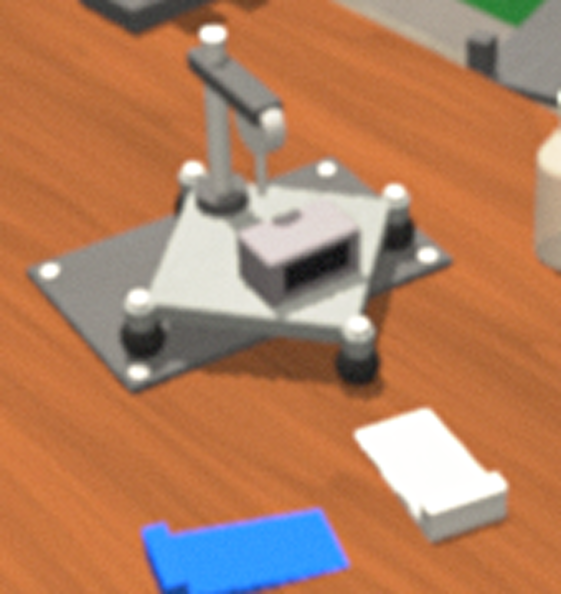

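Confirmed: it is the white steel wedge, with its thin end toward the low foot. Next I'll fit the poses.

```bash
cat > h.py <<'E'
import numpy as np, cv2
from scipy.optimize import least_squares, minimize
from plant import calibration
C={n:calibration(n) for n in("side","top")}
def proj(n,X):
    c=C[n]; X=np.atleast_2d(X); p=X@np.array(c["R"]).T+c["t"]; f=240/np.tan(np.radians(c["fovy"]/2))
    return np.c_[c["cx"]+f*p[:,0]/p[:,2], c["cy"]+f*p[:,1]/p[:,2]]
def tri(a,b):
    return least_squares(lambda X:np.r_[proj("side",X)[0]-a,proj("top",X)[0]-b],[.6,.1,.02])
def ray_z(n,uv,z):
    return least_squares(lambda X:proj(n,[X[0],X[1],z])[0]-uv,[.7,.1]).x
# wedge model faces
w=.03; P=[(.064,0),(.064,.0015),(-.048,.0155),(-.048,.028),(-.064,.028),(-.064,0)]
V=np.array([[s*w,y,z] for s in(-1,1) for y,z in P])
F=[[0,1,2,3,4,5],[6,7,8,9,10,11]]+[[i,(i+1)%6,(i+1)%6+6,i+6] for i in range(6)]
def wverts(p):
    c,s=np.cos(p[2]),np.sin(p[2]); return V@np.array([[c,-s,0],[s,c,0],[0,0,1]]).T+[p[0],p[1],0]
S=8
def wrender(n,p,box):
    x0,y0,x1,y1=box; m=np.zeros(((y1-y0)*S,(x1-x0)*S),np.uint8)
    uv=(proj(n,wverts(p))-[x0-.5,y0-.5])*S
    for f in F: cv2.fillPoly(m,[np.round(uv[f]*16).astype(np.int32)],255,shift=4)
    return cv2.resize(m,None,fx=1/S,fy=1/S,interpolation=cv2.INTER_AREA)/255.
def wfit(imgs,p0,boxes,masks=None):
    tg={}
    for n,b in boxes.items():
        x0,y0,x1,y1=b; r=imgs[n][y0:y1,x0:x1].astype(float)
        # b,g,r : wedge has low saturation
        sat=(r.max(2)-r.min(2))/(r.max(2)+1); tg[n]=np.clip((.6-sat)/.45,0,1)
    def cost(p,ns): return sum(((wrender(n,p,boxes[n])-tg[n])**2).mean() for n in ns)
    out={}
    for ns in (("top",),("side",),("top","side")):
        ns=[n for n in ns if n in boxes]
        if not ns: continue
        q=np.array(p0)
        for k in range(3):
            sx=np.array([q]+[q+d for d in np.diag([.006,.006,.08])/(2**k)])
            r=minimize(lambda p:cost(p,ns),q,method="Nelder-Mead",options=dict(initial_simplex=sx,xatol=1e-5,fatol=1e-7)); q=r.x
        out[tuple(ns)]=(q,r.fun)
    return out
E
python3 - <<'E'
from h import *
T=lambda u,v:np.array([150+u/3.6-.36,145+v/3.6-.36]); Sd=lambda u,v:np.array([200+u/3.3-.35,110+v/3.3-.35])
print("low foot",[ (r.x.round(4),r.cost.round(2)) for r in [tri(Sd(358,364),T(470,309))]])
for nm,a,b in(("rear-left foot",(143,335),(258,455)),("lugtop low",(358,326),(470,296)),("lug far",(192,172),(105,236)),("lug px",(395,193),(323,94)),("lug mx",(139,301),(257,447))):
    r=tri(Sd(*a),T(*b)); print(nm,r.x.round(4),r.cost.round(2))
for nm,a,b in(("pl BR",(133,391),(300,510)),("pl TL",(330,158),(126,36)),("pl TR",(452,262),(393,88)),("pl BL",(28,272),(22,457))):
    r=tri(Sd(*a),T(*b)); print(nm,r.x.round(4),r.cost.round(2))
imgs={n:cv2.imread(f"pics/{n}0.png") for n in C}
p0=ray_z("top",[328,247],.01); print(p0)
o=wfit(imgs,[p0[0],p0[1],.25],{"top":(292,222,362,272),"side":(300,228,360,278)})
o2=wfit(imgs,[p0[0],p0[1],0],{"top":(292,222,362,272),"side":(300,228,360,278)})
for k in o: print(k,o[k],o2[k])
E
```

```text
low foot [(array([ 0.577 , -0.0065,  0.0148]), np.float64(0.07))]
rear-left foot [0.4738 0.129  0.0235] 0.0
lugtop low [ 0.5779 -0.0076  0.0519] 0.19
lug far [0.6085 0.2305 0.0654] 0.19
lug px [0.7106 0.0938 0.0616] 0.04
lug mx [0.4734 0.1253 0.0589] 0.31
pl BR [0.4406 0.102  0.0021] 0.01
pl TL [0.7662 0.2396 0.004 ] 0.08
pl TR [7.355e-01 5.290e-02 5.000e-04] 0.01
pl BL [0.4717 0.2889 0.0016] 0.07
[ 0.54075824 -0.12382129]
('top',) (array([ 0.54122446, -0.12114402, -0.31035843]), np.float64(0.0035106053041827658)) (array([ 0.54127541, -0.12081327, -0.31560822]), np.float64(0.003426475130540467))
('side',) (array([ 0.54025416, -0.12010332, -0.29819906]), np.float64(0.011762154717678825)) (array([ 0.53980344, -0.12081514, -0.30255522]), np.float64(0.011955418503333138))
('top', 'side') (array([ 0.5409444 , -0.12073853, -0.31455907]), np.float64(0.016414708781999722)) (array([ 0.54099114, -0.12080657, -0.31279848]), np.float64(0.01691426318682658))
```

Measured values:

| Item | Measured | Check |
|---|---|---|
| Low foot | (0.577, -0.0065), z 15 mm | Should be 18 mm; triangulated heights read about 3 mm low |
| Wedge centre | (0.541, -0.121), yaw -0.313 | Side and top fits agree within 1 mm |
| Thin end to foot centre | About 56 mm, aimed within 1 mm | Inside the 25–60 mm given |
| Lug height difference | 13.5 mm, so the plate is about 6–6.7 mm high | Inside 4.5–7.5 mm |

That gives an expected wedge travel of about 90–96 mm. Now I'll plan the approach.

```bash
cat > mv.py <<'E'
import numpy as np
from scipy.spatial.transform import Rotation as R
from plant import readout
def rows(wps):
    """wps: list of (pos, xangle_deg) tool down; print successive tool-frame rows"""
    s=readout.read_state(); p=s["position"]; r=R.from_quat(s["eef_rot"]); out=[]
    for P,a in wps:
        a=np.radians(a); M=R.from_matrix(np.array([[np.cos(a),np.sin(a),0],[np.sin(a),-np.cos(a),0],[0,0,-1]]))
        out.append(np.r_[r.inv().apply(np.array(P)-p),np.degrees((r.inv()*M).as_rotvec())]); p=np.array(P);r=M
    return out
E
python3 - <<'E'
from mv import *
s=readout.read_state();p=s["position"]
th=np.degrees(np.arctan2(p[1],p[0])); n=18
u=np.array([.308,.951]); tgt=np.array([.541,-.121])-u*(.064+.016+.04); print(tgt)
t1=np.degrees(np.arctan2(tgt[1],tgt[0])); R0=np.hypot(*p[:2]);R1=np.hypot(*tgt)
W=[]
for i in range(1,n+1):
    f=i/n; a=np.radians(th+f*(t1-th)); r=R0+f*(R1-R0)
    W.append(([r*np.cos(a),r*np.sin(a),.33],67.66+f*(-17.93-67.66)))
s["position"]
rs=rows([([p[0],p[1],.33],67.66)]+W)
for r in rs: print(r.round(4))
E
```

```text
[ 0.50404 -0.23512]
[-1.000e-04 -0.000e+00 -1.027e-01 -1.600e-03  5.620e-02  6.100e-03]
[-0.0108  0.0621  0.      0.      0.      4.755 ]
[-0.0111  0.0613  0.      0.      0.      4.755 ]
[-0.0115  0.0605  0.      0.      0.      4.755 ]
[-0.0119  0.0597  0.      0.      0.      4.755 ]
[-0.0122  0.0589  0.      0.      0.      4.755 ]
[-0.0126  0.0581  0.      0.      0.      4.755 ]
[-0.0129  0.0573  0.      0.      0.      4.755 ]
[-0.0133  0.0565  0.      0.      0.      4.755 ]
[-0.0136  0.0557  0.      0.      0.      4.755 ]
[-0.0139  0.0549  0.      0.      0.      4.755 ]
[-0.0142  0.0541  0.      0.      0.      4.755 ]
[-0.0145  0.0533  0.      0.      0.      4.755 ]
[-0.0147  0.0525  0.      0.      0.      4.755 ]
[-0.015   0.0516  0.      0.      0.      4.755 ]
[-0.0153  0.0508  0.      0.      0.      4.755 ]
[-0.0155  0.05    0.      0.      0.      4.755 ]
[-0.0157  0.0492  0.      0.      0.      4.755 ]
[-0.016   0.0484  0.      0.      0.      4.755 ]
```

{"method": "send_rows", "body": {"series": [[[0, 0, -0.052, 0, 0, 0, 190], [0, 0, -0.051, 0, 0, 0, 190], [-0.011, 0.061, 0, 0, 0, 4.75, 190], [-0.011, 0.061, 0, 0, 0, 4.75, 190], [-0.011, 0.06, 0, 0, 0, 4.75, 190]]]}}

```text
t: 0.72
position: [0.414, 0.5343, 0.3307]
eef_rot: [0.894, 0.448, -0.0, 0.0]
contact_force: [-0.4, -0.3, -0.3]
grip_width: 0.0441
```

{"method": "send_rows", "body": {"series": [[[-0.012, 0.06, 0, 0, 0, 4.75, 190], [-0.012, 0.059, 0, 0, 0, 4.75, 190], [-0.0125, 0.058, 0, 0, 0, 4.75, 190], [-0.013, 0.057, 0, 0, 0, 4.75, 190], [-0.013, 0.0565, 0, 0, 0, 4.75, 190]]]}}

```text
t: 1.35
position: [0.5691, 0.2835, 0.3307]
eef_rot: [0.967, 0.255, -0.0, 0.0]
contact_force: [0.5, 0.1, -0.4]
grip_width: 0.0231
```

{"method": "send_rows", "body": {"series": [[[-0.0135, 0.056, 0, 0, 0, 4.75, 190], [-0.014, 0.055, 0, 0, 0, 4.75, 190], [-0.014, 0.054, 0, 0, 0, 4.75, 190], [-0.0145, 0.053, 0, 0, 0, 4.75, 190], [-0.0145, 0.0525, 0, 0, 0, 4.75, 190]]]}}

```text
t: 1.98
position: [0.5957, 0.0077, 0.3307]
eef_rot: [0.999, 0.05, -0.0, 0.0]
contact_force: [1.1, 0.3, -0.1]
grip_width: 0.0231
```

{"method": "send_rows", "body": {"series": [[[-0.015, 0.0515, 0, 0, 0, 4.75, 190], [-0.0155, 0.051, 0, 0, 0, 4.75, 190], [-0.0155, 0.05, 0, 0, 0, 4.75, 190], [-0.0155, 0.049, 0, 0, 0, 4.75, 190], [-0.016, 0.048, 0, 0, 0, 4.75, 190]]]}}

```text
t: 2.6
position: [0.5035, -0.2343, 0.3307]
eef_rot: [0.988, -0.156, -0.0, -0.0]
contact_force: [0.6, -0.1, 0.5]
grip_width: 0.0233
```

{"method": "send_rows", "body": {"series": [[[0, 0, 0.06, 0, 0, 0, 190], [0, 0, 0.06, 0, 0, 0, 190], [0, 0, 0.06, 0, 0, 0, 190], [0, 0, 0.06, 0, 0, 0, 190], [0, 0, 0.04, 0, 0, 0, 190]]]}}

```text
t: 3.22
position: [0.5032, -0.2323, 0.0482]
eef_rot: [0.988, -0.155, -0.001, -0.0]
contact_force: [0.3, -0.6, 0.1]
grip_width: 0.0232
```

{"method": "send_rows", "body": {"series": [[[0, 0, 0.02, 0, 0, 0, 190], [0, 0, 0.01, 0, 0, 0, 190], [0, 0, 0, 0, 0, 0, 190]]]}}

```text
t: 3.6
position: [0.5048, -0.233, 0.0214]
eef_rot: [0.988, -0.155, 0.0, 0.0]
contact_force: [0.3, 0.1, 0.2]
grip_width: 0.0229
```

Run:
```python
from plant import camera
from mv import *
import cv2
for n in("side","top"): 
    im=camera(n)[:,:,::-1]; cv2.imwrite(f"pics/{n}1.png",im)
    x,y=(210,110) if n=="side" else (200,150)
    cv2.imwrite(f"pics/{n}1c.png",cv2.resize(im[y:y+180,x:x+220],None,fx=3,fy=3,interpolation=cv2.INTER_CUBIC))
s=readout.read_state();print(s["t"],s["position"],s["contact_force"])
print(rows([([.504+.308*.03,-.235+.951*.03,.02],-17.93)]))
```

```text
3.7 [ 0.50524902 -0.23319469  0.02217366] [ 0.25610699 -0.0567383  -0.6918683 ]
[array([-0.00057915, -0.02788852,  0.00216451,  0.01659561, -0.10258345,
        0.10101887])]
```

View pics/top1c.png

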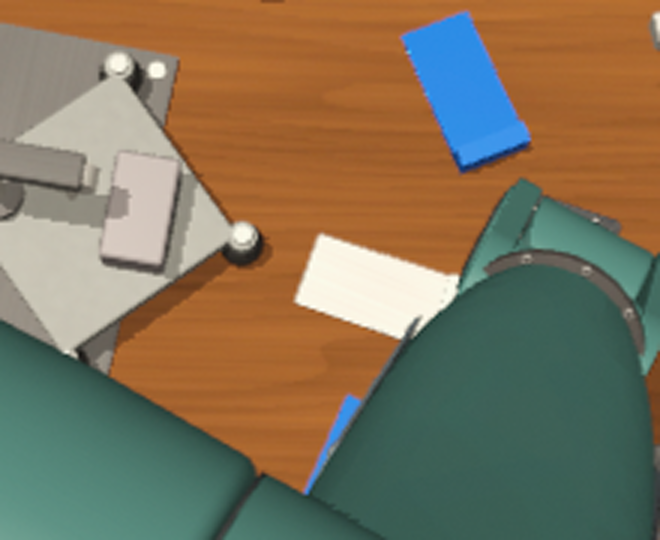

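View pics/side1c.png

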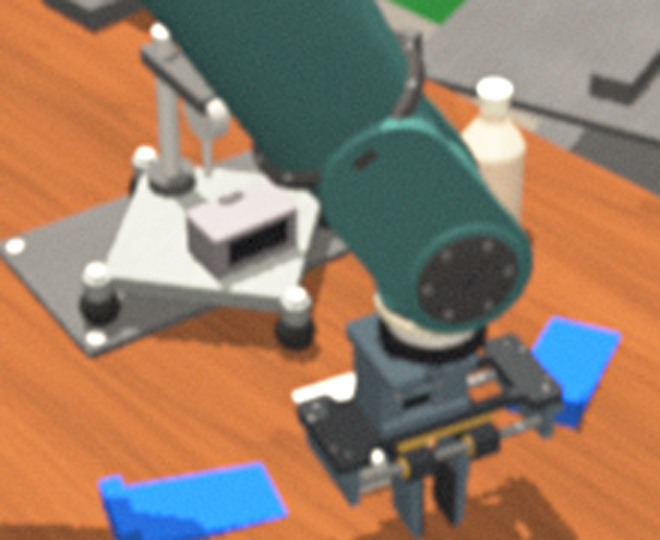

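The side crop shows the fingertips low and behind the wedge heel, with the body well clear of the stand and bottle. The top crop shows the wedge (130 px long in the crop) still lined up with the foot at (243,240). Approaching to contact.

{"method": "send_rows", "body": {"series": [[[0, -0.012, 0.001, 0, 0, 0, 190], [0, -0.008, 0, 0, 0, 0, 190], [0, -0.005, 0, 0, 0, 0, 190], [0, -0.003, 0, 0, 0, 0, 190], [0, 0, 0, 0, 0, 0, 190]]]}}

```text
t: 4.32
position: [0.5131, -0.206, 0.0199]
eef_rot: [0.988, -0.155, -0.0, -0.0]
contact_force: [0.4, -0.4, 0.0]
grip_width: 0.0231
```

{"method": "send_rows", "body": {"series": [[[0, -0.004, 0, 0, 0, 0, 190], [0, -0.004, 0, 0, 0, 0, 190], [0, -0.004, 0, 0, 0, 0, 190], [0, -0.004, 0, 0, 0, 0, 190]]]}}

```text
t: 4.82
position: [0.518, -0.1908, 0.0199]
eef_rot: [0.988, -0.155, -0.0, 0.0]
contact_force: [-0.9, -3.0, -0.8]
grip_width: 0.0233
```

{"method": "send_rows", "body": {"series": [[[0, -0.006, 0, 0, 0, 0, 190], [0, -0.006, 0, 0, 0, 0, 190], [0, -0.006, 0, 0, 0, 0, 190], [0, -0.006, 0, 0, 0, 0, 190], [0, -0.006, 0, 0, 0, 0, 190]]]}}

```text
t: 5.45
position: [0.5272, -0.162, 0.0199]
eef_rot: [0.988, -0.155, -0.0, -0.0]
contact_force: [-1.6, -1.8, 0.3]
grip_width: 0.0234
```

Run:
```python
from plant import camera
from mv import *
import cv2
for n in("side","top"): 
    im=camera(n)[:,:,::-1]; cv2.imwrite(f"pics/{n}2.png",im)
    x,y=(210,110) if n=="side" else (200,150)
    cv2.imwrite(f"pics/{n}2c.png",cv2.resize(im[y:y+180,x:x+220],None,fx=3,fy=3,interpolation=cv2.INTER_CUBIC))
s=readout.read_state();print(s["t"],s["position"],s["contact_force"])
```

```text
5.55 [ 0.5273155  -0.16176244  0.01994074] [0.5560453  0.22198664 0.76996449]
```

View pics/top2c.png

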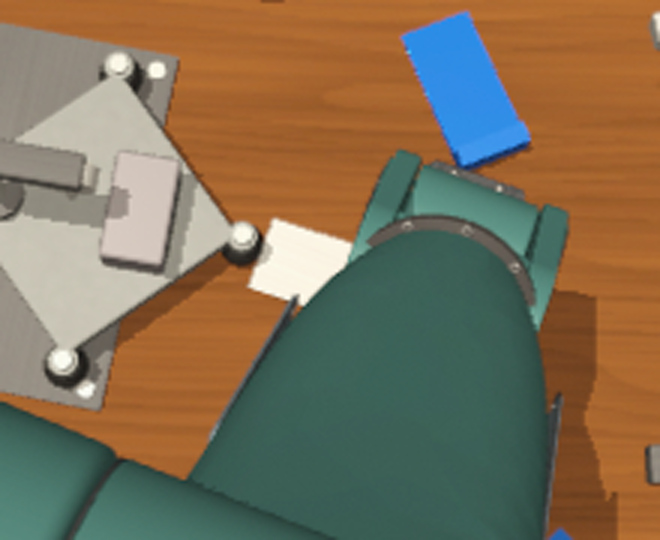

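View pics/side2c.png

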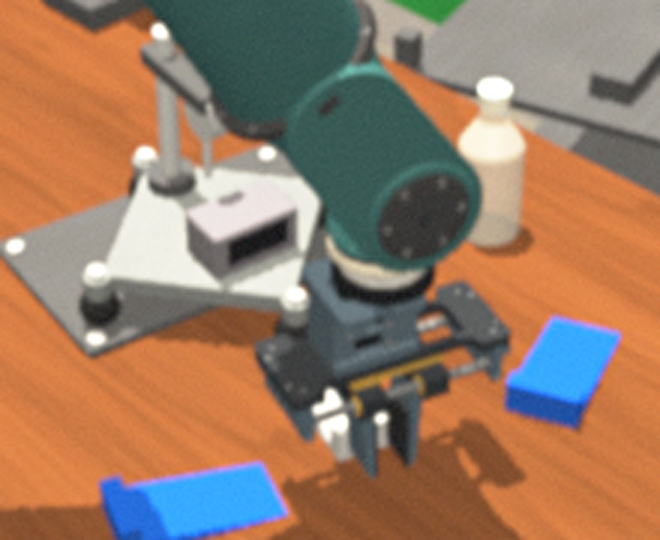

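The top crop shows the wedge's thin-end corners at (273,220) and (248,287), with the foot at (243,243) just beyond and roughly centred. I'll compute that.

Run:
```python
from h import *
g=lambda u,v:np.array([200+u/3-.33,150+v/3-.33])
a=ray_z("top",g(273,219.5),.0015);b=ray_z("top",g(248,287),.0015);f=ray_z("top",g(243,243.5),.018)
d=a-b;L=np.hypot(*d);n=np.array([-d[1],d[0]])/L; m=(a+b)/2
print(a,b,f,L,n,"ahead",(f-m)@n,"lat(+ toward a)",(f-m)@d/L)
```

```text
[ 0.60004287 -0.03126243] [ 0.54338461 -0.01271728] [ 0.57600147 -0.00813951] 0.05961611741101095 [0.31107615 0.95038499] ahead 0.01449697066231752 lat(+ toward a) -0.00023352652302582888
```

Width 59.6 mm (60 expected), lateral error under 1 mm, thin end about 15 mm short of the foot centre. I'll continue in smaller steps and watch the force.

{"method": "send_rows", "body": {"series": [[[0, -0.003, 0, 0, 0, 0, 190], [0, -0.003, 0, 0, 0, 0, 190], [0, -0.003, 0, 0, 0, 0, 190]]]}}

```text
t: 5.92
position: [0.5299, -0.1538, 0.0199]
eef_rot: [0.988, -0.155, -0.0, 0.0]
contact_force: [-1.0, -2.4, 0.4]
grip_width: 0.0234
```

{"method": "send_rows", "body": {"series": [[[0, -0.003, 0, 0, 0, 0, 190], [0, -0.003, 0, 0, 0, 0, 190], [0, -0.003, 0, 0, 0, 0, 190]]]}}

```text
t: 6.3
position: [0.5326, -0.1456, 0.02]
eef_rot: [0.988, -0.155, -0.0, 0.0]
contact_force: [-2.7, -9.2, 0.6]
grip_width: 0.0231
```

{"method": "send_rows", "body": {"series": [[[0, -0.003, 0, 0, 0, 0, 190], [0, -0.003, 0, 0, 0, 0, 190], [0, -0.003, 0, 0, 0, 0, 190]]]}}

```text
t: 6.68
position: [0.5353, -0.137, 0.02]
eef_rot: [0.988, -0.155, -0.0, 0.0]
contact_force: [-3.1, -8.9, 1.5]
grip_width: 0.0229
```

```bash
cat > look.py <<'E'
import sys,cv2,numpy as np
from plant import camera,readout
k=sys.argv[1]
o=[]
for n in("side","top"):
    im=np.ascontiguousarray(camera(n)[:,:,::-1]); cv2.imwrite(f"pics/{n}{k}.png",im)
    x,y=(205,110) if n=="side" else (150,145)
    o.append(cv2.resize(im[y:y+150,x:x+130],None,fx=3,fy=3,interpolation=cv2.INTER_CUBIC))
cv2.imwrite(f"pics/b{k}.png",np.hstack(o))
# shift of stand features relative to the first picture (sub-pixel template match)
for n,feats in (("top",{"low":(280,227),"far":(179,210),"mx":(221,269),"px":(240,171),"plateTL":(189,161),"col":(190,198)}),("side",{"mx":(242,201),"low":(308,209),"far":(258,162),"col":(264,122),"plL":(215,192)})):
    A=cv2.imread(f"pics/{n}0.png");B=cv2.imread(f"pics/{n}{k}.png")
    for f,(x,y) in feats.items():
        t=A[y-6:y+7,x-6:x+7]; r=B[y-14:y+15,x-14:x+15]
        t=cv2.resize(t,None,fx=8,fy=8,interpolation=cv2.INTER_CUBIC);r=cv2.resize(r,None,fx=8,fy=8,interpolation=cv2.INTER_CUBIC)
        m=cv2.matchTemplate(r,t,cv2.TM_CCOEFF_NORMED);_,v,_,l=cv2.minMaxLoc(m)
        print(n,f,"dpx",(l[0]-64)/8,(l[1]-64)/8,"score",round(v,2))
s=readout.read_state();print(s["t"],s["position"].round(4),s["contact_force"].round(1))
E
python3 look.py 3
```

```text
top low dpx -0.75 -0.25 score 0.75
top far dpx -0.375 0.125 score 0.98
top mx dpx -0.5 -0.125 score 0.99
top px dpx -0.5 -0.125 score 0.99
top plateTL dpx 0.0 0.0 score 1.0
top col dpx -2.25 -0.125 score 0.99
side mx dpx -0.375 -0.25 score 0.99
side low dpx -2.875 -1.625 score 0.87
side far dpx -0.125 0.625 score 0.99
side col dpx -2.125 0.375 score 0.76
side plL dpx 0.0 0.0 score 0.99
6.775 [ 0.5354 -0.1367  0.0199] [-1.2 -3.7  0.1]
```

View pics/b3.png

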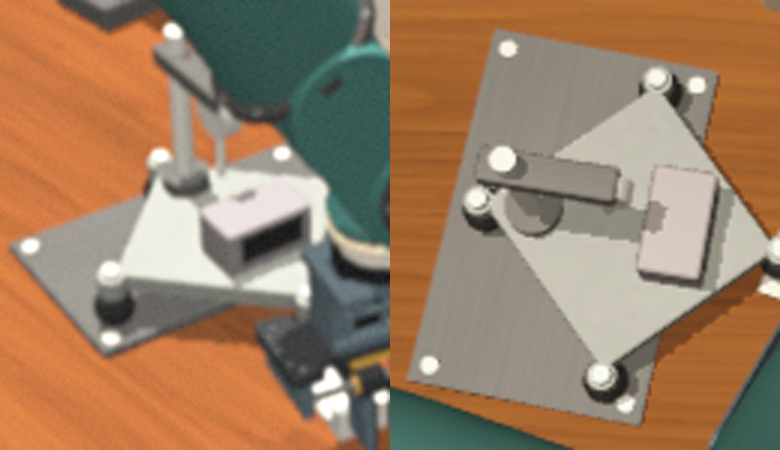

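No sliding: the x-foot lugs moved only about 1 mm, as their height would make them when the stand tilts, and the plate match is at 0. The column top has shifted 2.25 px, so the stand is coming upright. Pushing on.

{"method": "send_rows", "body": {"series": [[[0, -0.003, 0, 0, 0, 0, 190], [0, -0.003, 0, 0, 0, 0, 190], [0, -0.003, 0, 0, 0, 0, 190], [0, -0.002, 0, 0, 0, 0, 190]]]}}

```text
t: 7.28
position: [0.5387, -0.1265, 0.02]
eef_rot: [0.988, -0.155, -0.0, 0.0]
contact_force: [-2.5, -9.3, 0.3]
grip_width: 0.0231
```

{"method": "send_rows", "body": {"series": [[[0, -0.002, 0, 0, 0, 0, 190], [0, -0.002, 0, 0, 0, 0, 190]]]}}

```text
t: 7.52
position: [0.5399, -0.1227, 0.02]
eef_rot: [0.988, -0.155, -0.0, 0.0]
contact_force: [-2.6, -8.5, 0.8]
grip_width: 0.0232
```

```bash
python3 look.py 4
```

```text
top low dpx -1.125 -0.25 score 0.63
top far dpx -0.5 0.25 score 0.97
top mx dpx -0.875 -0.125 score 0.99
top px dpx -0.75 -0.25 score 0.99
top plateTL dpx 0.0 0.0 score 1.0
top col dpx -3.75 -0.25 score 0.99
side mx dpx -0.375 -0.5 score 0.99
side low dpx -5.875 -3.375 score 0.85
side far dpx -0.25 1.0 score 0.99
side col dpx -2.75 0.125 score 0.75
side plL dpx 0.0 0.0 score 0.99
7.625 [ 0.5399 -0.1225  0.0199] [-2.  -5.2  1.1]
```

{"method": "send_rows", "body": {"series": [[[0, -0.002, 0, 0, 0, 0, 190], [0, -0.002, 0, 0, 0, 0, 190]]]}}

```text
t: 7.88
position: [0.5411, -0.1189, 0.02]
eef_rot: [0.988, -0.155, -0.0, 0.0]
contact_force: [-2.2, -8.1, 0.1]
grip_width: 0.0234
```

{"method": "send_rows", "body": {"series": [[[0, -0.0015, 0, 0, 0, 0, 190], [0, -0.0015, 0, 0, 0, 0, 190]]]}}

```text
t: 8.12
position: [0.542, -0.1161, 0.02]
eef_rot: [0.988, -0.155, -0.0, 0.0]
contact_force: [-3.0, -8.5, 1.4]
grip_width: 0.0234
```

```bash
python3 look.py 5 | egrep "col|far|mx|px|^[0-9]"
```

```text
top low dpx -1.25 -0.375 score 0.63
top far dpx -0.625 0.375 score 0.96
top mx dpx -1.0 -0.25 score 0.99
top px dpx -1.0 -0.125 score 0.99
top plateTL dpx 0.0 0.0 score 1.0
top col dpx -4.375 -0.375 score 0.99
side mx dpx -0.5 -0.5 score 0.99
side low dpx -7.25 -4.125 score 0.84
side far dpx -0.375 1.25 score 0.99
side col dpx -3.0 0.125 score 0.75
side plL dpx 0.0 0.0 score 0.99
8.225 [ 0.5421 -0.1159  0.02  ] [-1.4 -5.7  1.2]
```

{"method": "send_rows", "body": {"series": [[[0, -0.0015, 0, 0, 0, 0, 190], [0, -0.0015, 0, 0, 0, 0, 190]]]}}

```text
t: 8.48
position: [0.5429, -0.1132, 0.02]
eef_rot: [0.988, -0.155, -0.0, 0.0]
contact_force: [-3.3, -9.2, 0.4]
grip_width: 0.0236
```

{"method": "send_rows", "body": {"series": [[[0, -0.001, 0, 0, 0, 0, 190], [0, -0.001, 0, 0, 0, 0, 190]]]}}

```text
t: 8.72
position: [0.5435, -0.1113, 0.0199]
eef_rot: [0.988, -0.155, -0.0, 0.0]
contact_force: [-1.9, -9.8, 2.0]
grip_width: 0.023
```

```bash
python3 look.py 6 | egrep "col|far|mx|px|^[0-9]"
```

```text
top low dpx 8.0 -3.625 score 0.64
top far dpx -0.75 0.375 score 0.95
top mx dpx -1.125 -0.25 score 0.99
top px dpx -1.0 -0.25 score 0.99
top plateTL dpx 0.0 0.0 score 1.0
top col dpx -4.875 -0.375 score 0.99
side mx dpx -0.625 -0.625 score 1.0
side low dpx -8.0 -4.625 score 0.84
side far dpx -0.375 1.5 score 0.99
side col dpx -3.125 0.125 score 0.74
side plL dpx 0.0 0.0 score 0.99
8.825 [ 0.5436 -0.1112  0.02  ] [-1.6 -7.7  0.6]
```

{"method": "send_rows", "body": {"series": [[[0, -0.001, 0, 0, 0, 0, 190], [0, -0.001, 0, 0, 0, 0, 190]]]}}

```text
t: 9.07
position: [0.5441, -0.1094, 0.02]
eef_rot: [0.988, -0.155, -0.0, 0.0]
contact_force: [-2.1, -8.8, 1.6]
grip_width: 0.0234
```

{"method": "send_rows", "body": {"series": [[[0, -0.001, 0, 0, 0, 0, 190]]]}}

```text
t: 9.2
position: [0.5445, -0.1084, 0.02]
eef_rot: [0.988, -0.155, -0.0, 0.0]
contact_force: [-2.6, -8.4, 2.0]
grip_width: 0.0234
```

```bash
python3 look.py 7 | egrep "col|far|mx|px|^[0-9]"
```

```text
top low dpx -1.5 -0.625 score 0.63
top far dpx -0.75 0.375 score 0.94
top mx dpx -1.125 -0.25 score 0.98
top px dpx -1.125 -0.25 score 0.99
top plateTL dpx 0.0 0.0 score 1.0
top col dpx -5.125 -0.375 score 0.99
side mx dpx -0.625 -0.625 score 0.99
side low dpx -8.0 -4.625 score 0.82
side far dpx -0.5 1.5 score 0.99
side col dpx -3.125 0.25 score 0.75
side plL dpx 0.0 0.0 score 0.99
9.3 [ 0.5445 -0.1083  0.0199] [-1.5 -6.2  0.8]
```

{"method": "send_rows", "body": {"series": [[[0, -0.001, 0, 0, 0, 0, 190], [0, -0.001, 0, 0, 0, 0, 190]]]}}

```text
t: 9.55
position: [0.5451, -0.1066, 0.02]
eef_rot: [0.988, -0.155, -0.0, 0.0]
contact_force: [-3.9, -8.4, 0.8]
grip_width: 0.0231
```

{"method": "send_rows", "body": {"series": [[[0, -0.001, 0, 0, 0, 0, 190]]]}}

```text
t: 9.68
position: [0.5453, -0.1057, 0.02]
eef_rot: [0.988, -0.155, -0.0, 0.0]
contact_force: [-2.8, -11.1, 1.9]
grip_width: 0.0233
```

```bash
python3 look.py 8 | egrep "col|far|mx|px|^[0-9]"
```

```text
top low dpx -1.5 -0.625 score 0.63
top far dpx -0.75 0.375 score 0.95
top mx dpx -1.25 -0.25 score 0.98
top px dpx -1.125 -0.25 score 0.99
top plateTL dpx 0.0 0.0 score 1.0
top col dpx -5.375 -0.375 score 0.99
side mx dpx -0.625 -0.75 score 1.0
side low dpx -8.0 -4.625 score 0.81
side far dpx -0.5 1.625 score 0.98
side col dpx -3.375 0.125 score 0.75
side plL dpx 0.0 0.0 score 0.99
9.775 [ 0.5454 -0.1056  0.02  ] [-2.  -9.2  1.8]
```

Force is starting to climb (11.4 N). I'll go one small row at a time.

{"method": "send_rows", "body": {"series": [[[0, -0.001, 0, 0, 0, 0, 190]]]}}

```text
t: 9.9
position: [0.5456, -0.1048, 0.02]
eef_rot: [0.988, -0.155, -0.0, 0.0]
contact_force: [-4.2, -12.5, 1.6]
grip_width: 0.0231
```

```bash
python3 look.py 9 | egrep "col|far|mx|px|^[0-9]"
```

```text
top low dpx -1.5 -0.625 score 0.62
top far dpx -0.75 0.375 score 0.94
top mx dpx -1.25 -0.25 score 0.98
top px dpx -1.25 -0.25 score 0.99
top plateTL dpx 0.0 0.0 score 1.0
top col dpx -5.375 -0.375 score 0.99
side mx dpx -0.625 -0.75 score 0.99
side low dpx -8.0 -4.625 score 0.79
side far dpx -0.5 1.625 score 0.98
side col dpx -3.375 0.125 score 0.75
side plL dpx 0.0 0.0 score 0.99
10.0 [ 0.5456 -0.1048  0.02  ] [-3.5 -9.   1.1]
```

The push is at 13.2 N, inside the snug band, and the tilt has stopped changing, so I stop here. Backing straight off, then up.

{"method": "send_rows", "body": {"series": [[[0, 0.004, 0, 0, 0, 0, 190], [0, 0.02, 0, 0, 0, 0, 190], [0, 0.04, 0, 0, 0, 0, 190], [0, 0.05, -0.01, 0, 0, 0, 190], [0, 0.03, -0.05, 0, 0, 0, 190]]]}}

```text
t: 10.62
position: [0.4989, -0.2431, 0.0785]
eef_rot: [0.988, -0.156, -0.002, -0.001]
contact_force: [-0.3, 0.1, 1.3]
grip_width: 0.0232
```

{"method": "send_rows", "body": {"series": [[[0, 0.03, -0.05, 0, 0, 0, 190], [0, 0.03, -0.05, 0, 0, 0, 190], [0, 0.04, -0.04, 0, 0, 0, 190], [0, 0.05, -0.03, 0, 0, 0, 190], [0, 0.05, 0, 0, 0, 0, 190]]]}}

```text
t: 11.25
position: [0.4399, -0.4347, 0.2529]
eef_rot: [0.988, -0.155, 0.002, 0.001]
contact_force: [0.4, -0.7, 0.0]
grip_width: 0.0233
```

{"method": "send_rows", "body": {"series": [[[0, 0.05, 0, 0, 0, 0, 190], [0, 0.05, 0, 0, 0, 0, 190], [0, 0, 0, 0, 0, 0, 190]]]}}

```text
t: 11.62
position: [0.4076, -0.5301, 0.2496]
eef_rot: [0.988, -0.157, 0.0, 0.0]
contact_force: [0.9, 0.3, -0.3]
grip_width: 0.0232
```

```bash
python3 look.py 10
python3 - <<'E'
import cv2,numpy as np
a=cv2.imread("pics/top10.png")[145:295,150:330];b=cv2.imread("pics/side10.png")[110:260,200:380]
cv2.imwrite("pics/fin.png",np.hstack([cv2.resize(i,(398,332),interpolation=cv2.INTER_CUBIC) for i in(a,b)]))
E
```

```text
top low dpx -1.5 -0.625 score 0.63
top far dpx -0.75 0.375 score 0.95
top mx dpx -1.25 -0.25 score 0.98
top px dpx -1.25 -0.25 score 0.99
top plateTL dpx 0.0 0.0 score 1.0
top col dpx -5.375 -0.375 score 0.99
side mx dpx -0.625 -0.75 score 0.99
side low dpx -0.5 -2.625 score 0.99
side far dpx -0.5 1.625 score 0.98
side col dpx -2.375 -0.375 score 0.98
side plL dpx 0.0 0.0 score 0.99
11.725 [ 0.4088 -0.5273  0.2495] [ 0.4 -0.6  1. ]
```

View pics/fin.png

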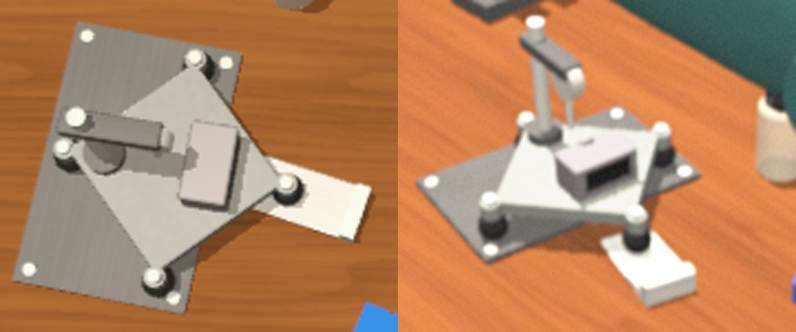

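View pics/side10.png

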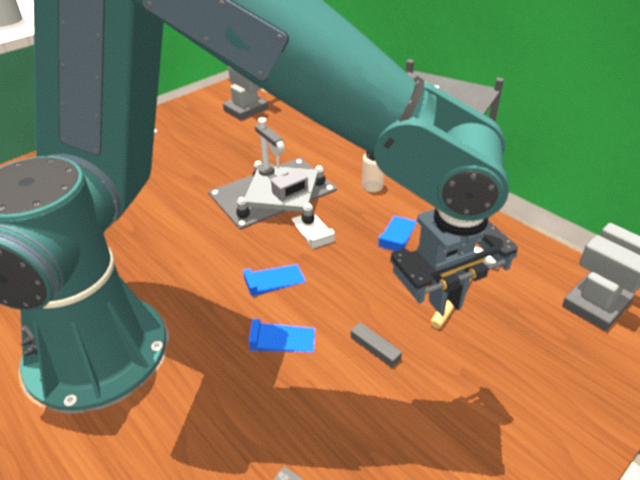

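The final views show the wedge under the low foot, with its heel at (312,240) in the side picture, and the arm clear. Now a check of the level from the lug heights.

Run:
```python
from h import *
T=lambda u,v:np.array([150+u/3.6-.36,145+v/3.6-.36]); Sd=lambda u,v:np.array([200+u/3.3-.35,110+v/3.3-.35])
D={"low":((-.5,-2.625),(-1.5,-.625)),"far":((-.5,1.625),(-.75,.375)),"mx":((-.625,-.75),(-1.25,-.25))}
for nm,a,b in(("low",(358,326),(470,296)),("far",(192,172),(105,236)),("mx",(139,301),(257,447))):
    r0=tri(Sd(*a),T(*b)).x; r1=tri(Sd(*a)+D[nm][0],T(*b)+D[nm][1]).x; print(nm,r0.round(4),r1.round(4),((r1-r0)*1e3).round(1))
```

```text
low [ 0.5779 -0.0076  0.0519] [ 0.5784 -0.0046  0.058 ] [0.6 3.  6.1]
far [0.6085 0.2305 0.0654] [0.609  0.2339 0.0583] [ 0.5  3.4 -7.1]
mx [0.4734 0.1253 0.0589] [0.4738 0.1282 0.0596] [0.4 2.8 0.7]
```

The lugs now read 58.0 mm (low) and 58.3 mm (far), against 51.9 and 65.4 mm before. Their shared shift of about 3 mm is what the untilting alone would produce. The stand is level, so I'm handing in.

```bash
python3 -c "
from plant import ticket; print(ticket.sign_off())"
```

```text
the job is handed in; nothing more can be done
None
```

I pushed the white steel wedge, thin end first, under the low foot until the stand was level, then backed the arm off and handed the job in at about 12 s.

- **Push force:** it held near 9 N while the stand was rising, slightly above the 5–8 N given. It then climbed to 11.4 and 13.2 N, and I stopped there, inside the 9–16 N snug band.
- **Level:** the low and far lugs now read 58.0 and 58.3 mm high, against 51.9 and 65.4 mm at the start. Triangulated heights read about 3 mm low overall, so only their difference is meaningful. The -x lug reads 59.6 mm, 1 to 2 mm off the other two, which I put down to hand-picking error.
- **Stand position:** all the lugs moved about 3 mm, which matches the untilting alone, so I saw no sign of the stand being shoved. Nothing on it moved when the arm withdrew.
- **Other objects:** the arm stayed clear of the hammer, offcut, bottle and blue wedges. I saw no sign of contact, but did not measure their positions afterwards.

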